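# Shim the rocking stirrer

## Robot

A 6-joint arm with a two-finger parallel gripper is mounted at the origin on a cart in front of the work surface, level with it; the furniture and walls round the work are solid. World frame = base frame: x ahead of the robot, y to its left, z up, the work surface at z = 0. Lengths are in mm, angles in rad, forces in N, time in s.
With the tool pointing down it reaches from about 350 to 775 mm from the base axis. Payload 7.3 kg.
Tool frame: the origin (TCP) lies at the very end of the fingers, on their centre line; the grasp point (between the pads) lies 19 mm behind it; x points along the fingers, y is the direction in which the jaws open and shut, and the axes are right-handed (so a half turn about x gives the same grasp; the last joint's range is limited). The gripper opens to 92 mm and grips with 3 to 60 N. Pads are 19 mm wide; open, the fingers measure 130 mm over their backs; the gripper's body (75 mm by 190 mm) begins 47 mm behind the grasp point.
Start: joints at [1.184, 0.342, 1.524, -0, 1.275, -0.146], TCP at [125.186, 509.876, 226.741] pointing down, gripper open.
Joint ranges: [-2.53, 2.53], [-0.77, 2.02], [0.04, 2.7], [-1, 4.14], [0.28, 2.66], [-3.11, 3.11]. Speed limits (rad/s): [2.57, 2.57, 3.14, 3.14, 3.14, 3.14].

## Interface

Orientations are given as [roll, pitch, yaw] about the fixed x, y, z axes, in that order (R = Rz(yaw) Ry(pitch) Rx(roll)).
In Python, from plant import sensors, capture, bot gives the robot as it stands.
- The arm moves only by the shell command python3 -m crank 'ROWS' [OPENING]. ROWS is JSON, a list of rows, each an object of numbers: "dx", "dy", "dz": the shift along the tool's x, y, z in cm; "spin": the turn about the tool's x in rad. A call has 1 to 20 rows; each row is the pose to reach, as a shift and turn from the pose commanded when the call began, along the tool's axes at that moment; what a row does not reach only later rows make up. A row lasts 1/12 s, in which the tool goes at most 41.7 mm and 7.16 degrees, less where a joint would pass 70% of its speed; a pose out of reach is approached as far as the arm can. A call with a gripper value outside its range is refused whole. OPENING is the opening in per cent of the stroke, from 0 (shut) to 100 (fully open), set as the call begins (- or left out, the last holds). The fingers move at their own pace and stop on an object; the grip force is fixed at half the most. Time passes only in rows, so rows that repeat a pose let the fingers close. It gives the time, the measured TCP pose, the force and the opening at its end, in the units of the state.
- sensors.get_obs(): the state, without advancing time (a new reading comes with each control period).
- capture(name): name is "side" or "top" or "wrist"; returns a dict with "frame" (420x560x3 uint8, blue, green, red), "vfov" (degrees; the focal length in pixels is half the picture's height over the tangent of half this angle, whatever the lens; pixels are square), "cx", "cy" (the principal point, pixels), "view" (4x4, takes a point from world to camera coordinates); the wrist camera has in their place "mount" (4x4, takes a point from camera to tool coordinates, whose origin is the TCP and whose axes are the tool frame's). Camera axes: x right, y down, z forward; pixel columns grow to the right and rows downward; lengths in mm; the calibration is good to about 2 mm. A picture is of the moment at which its call begins: read the wrist's pose just before it. There is no depth.
- bot.close_job(): hands the job in, once; it reports no verdict.
The state is a dict: "time": time; "joint_positions": joint angles; "dq": joint speeds; "tau": joint torques, N m; "tool_pos": TCP position; "tcp_rot": TCP orientation; "contact_force": force on the tool from outside, world axes, zero at the start; "moment": the same for the moment, N m; "grip_width": finger opening in mm.
Only numpy, scipy, OpenCV 4.12 (cv2) and the standard library are available. Lean on these libraries where they do the work, as an engineer would, in place of code of your own. Each camera call takes 0.05 s, during which the arm holds its last target.

## Task

The magnetic stirrer rocks because its front right foot is too short. With the fingertips, push the orange wedge along the bench under that foot until the stirrer stands level on all its feet, then press down on the blue spot at its far left corner to check that it no longer rocks, and let go. Lift or carry nothing, leave the stirrer where it stands, and do not disturb the bottles, dish and beaker around it.

Things in the scene. Friction and masses are not known exactly. Their poses are not given: they have to be found in the camera images.
- stirrer: loose white magnetic stirrer, a low box 122 (x, front to back) by 152 mm (y), 0.95 kg, round white plate on top, two knobs (stand out 10 mm) and display on its front (-x). Level, its casing spans heights 20 to 70 mm (plate 76). Origin: centre of the footprint at the long feet's soles; x front to back, z up, vertical when level. It leans 0.08 rad at the start. Until it is level, a slow push on the wedge hardly shifts it
- wedge: loose orange plastic wedge, 82 mm long, 50 g: smooth ramp 70 long, 40 wide, rising from a 0.8 mm tip to 12 mm, then an upright heel block 12 thick, 44 wide, 20 high. Origin: centre of its underside; x from heel to tip, z up. Starts flat in front of the short foot, tip towards it, 10 to 35 mm short of its centre, up to 0.1 rad and 5 mm off line. Slides easily, needs 1 to 4 N, stays put
- wedge_tip (a point): middle of the wedge's thin front edge, at its underside. The stirrer is level when the tip is 25 to 33 mm past the centre of the short foot (aim at 29); a black line across the ramp, 45 mm behind the tip, then lies under the front edge of the casing. At about 33 mm the wedge is tight: pushed on, it goes no deeper and shoves the stirrer along the bench
- wedge_heel (a point): middle of the wedge's flat rear face (44 mm wide, 20 mm high), 10 mm above its underside: where to push
- short_foot (a point): lowest point of the stirrer's short foot, front right (x = -45, y = -60 mm on the stirrer, 16 mm in from the casing's edges), 6 mm shorter than the others; axes as the stirrer. It rests on the worktop at the start and is 6 mm above it when the stirrer is level. All feet are round-bottomed grey rubber, 24 mm across
- far_foot (a point): lowest point of the foot under the far left corner (x = 45, y = 60 mm), opposite the short foot; about 6 mm in the air at the start, on the worktop when level
- left_foot (a point): lowest point of the front left foot (x = -45, y = 60 mm), on the worktop throughout. The stirrer rocks about the line through this and the back right foot
- right_foot (a point): lowest point of the back right foot (x = 45, y = -60 mm), on the worktop throughout
- press_spot (a point): centre of the blue round spot, 20 mm across, on top of the stirrer at its far left corner, straight above the far foot, 71.5 mm above the worktop when level. Rigid surface, 16 mm in from the casing's two edges; the round plate, 6 mm higher, ends 25 mm from it
- dropper_bottle: small white plastic dropper bottle with blue cap, 34 mm across, 78 mm tall, standing loose. Bystander; origin at the centre of its underside
- amber_bottle: amber bottle with white cap, 58 mm across, 112 mm tall, standing loose. Bystander; origin at the centre of its underside
- petri_a: closed clear petri dish, 61 mm across, 12 mm tall, lying loose. Bystander; origin at the centre of its underside
- beaker: clear plastic beaker, 59 mm across, 70 mm tall, standing loose. Bystander; origin at the centre of its underside
Mind the look-alikes: they are no part of the job. Several things look just like the wedge: the one meant starts farthest to the robot's left.

How it is judged:
By the outcome, as a careful person would: the job done as asked, in the order asked, and still so for the second after the job is handed in, with the robot touching nothing.
It also fails if it takes over 45 s, if anything falls off the work surface, if the arm or the gripper's body presses on something with over 40 N, if the wrist force passes 120 N, or if a joint passes its speed limit or range.

## Working session

There is one attempt and no reset: what is moved stays moved. The work goes in short steps, Python scripts to look and compute and a shell command to move; the robot and the scene stay as the last step left them, time stands still between calls to the robot, and variables do not carry over. Pictures are saved under pics/ and viewed, and the job is handed in when it is done.

```bash
mkdir -p pics; ls
python3 - <<'E'
from plant import sensors, capture
import cv2,numpy as np
o=sensors.get_obs();print(o)
for n in("side","top","wrist"):
    c=capture(n);cv2.imwrite(f"pics/{n}0.png",c["frame"])
    print(n,{k:(np.round(v,4).tolist() if not np.isscalar(v) else v) for k,v in c.items() if k!="frame"})
E
```

```text
pics
{'time': 0.0, 'joint_positions': array([ 1.18403517e+00,  3.42714866e-01,  1.52499114e+00,  8.40690923e-06,
        1.27540074e+00, -1.45998500e-01]), 'dq': array([-0.00035887,  0.00196341,  0.00069113, -0.00034639,  0.00060635,
        0.00097039]), 'tau': array([-1.16946935e-04, -4.31244493e+01, -2.44226986e+01,  7.17665255e-02,
        5.58816246e-02, -1.12836406e-04]), 'tool_pos': array([125.006987  , 509.4927615 , 226.05807157]), 'tcp_rot': array([-1.72210425,  1.5692822 , -1.96286935]), 'contact_force': array([0.19578012, 0.13521308, 0.70483528]), 'moment': array([ 0.01414135, -0.00593084,  0.00216878]), 'grip_width': 92.3757055436928}
side {'vfov': 51.71863019419964, 'cx': 278.86742728866295, 'cy': 206.5665653423927, 'view': [[0.9983, -0.0554, 0.0189, -532.708], [-0.0203, -0.6307, -0.7757, 26.5602], [0.055, 0.774, -0.6308, 1032.5939], [0.0, 0.0, 0.0, 1.0]]}
top {'vfov': 46.81341739249824, 'cx': 285.5951274722553, 'cy': 207.62991080580352, 'view': [[-0.0164, -0.9996, 0.0237, -62.1734], [-0.9845, 0.012, -0.1752, 524.4086], [0.1749, -0.0262, -0.9842, 1039.9755], [0.0, 0.0, 0.0, 1.0]]}
wrist {'vfov': 68.08010416897125, 'cx': 275.4300334162558, 'cy': 210.74427221421948, 'mount': [[0.0003, -0.2856, 0.9584, -159.2975], [1.0, -0.0009, -0.0006, -0.142], [0.001, 0.9583, 0.2856, -76.3848], [0.0, 0.0, 0.0, 1.0]]}
```

View pics/side0.png

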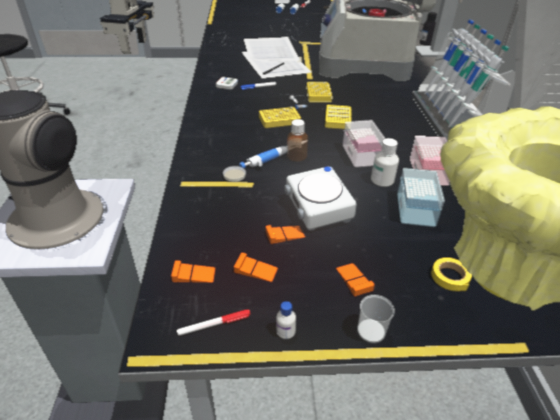

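View pics/top0.png

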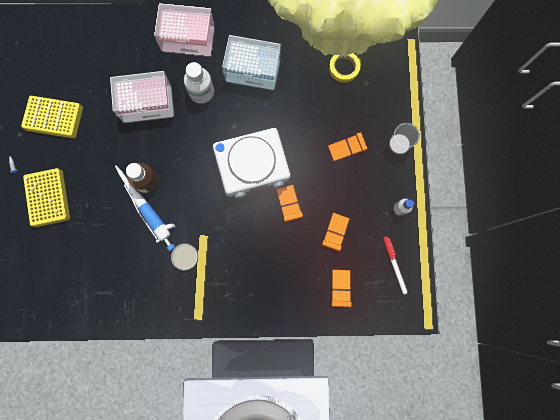

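View pics/wrist0.png

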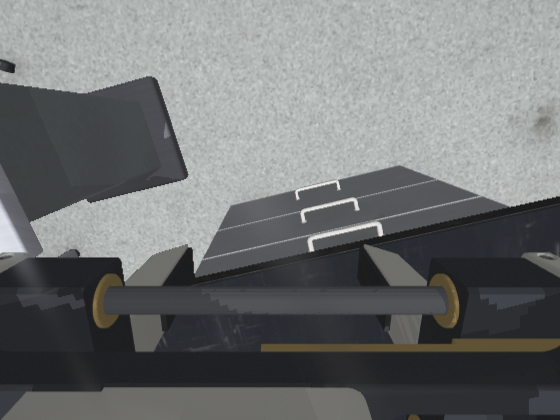

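```bash
cat > h.py <<'E'
from plant import sensors, capture
import cv2,numpy as np
from scipy.spatial.transform import Rotation as R
def cam(n):
    o=sensors.get_obs(); c=capture(n); H=c["frame"].shape[0]
    f=H/2/np.tan(np.radians(c["vfov"])/2)
    K=np.array([[f,0,c["cx"]],[0,f,c["cy"]],[0,0,1]])
    if n=="wrist":
        T=np.eye(4);T[:3,:3]=R.from_euler("xyz",o["tcp_rot"]).as_matrix();T[:3,3]=o["tool_pos"]
        V=np.linalg.inv(T@np.array(c["mount"]))
    else: V=np.array(c["view"])
    return c["frame"],K,V
def proj(K,V,p):
    q=V[:3,:3]@np.asarray(p,float)+V[:3,3]; q=K@q; return q[:2]/q[2]
def ray(K,V,uv):
    d=V[:3,:3].T@np.linalg.inv(K)@np.array([*uv,1.]); return -V[:3,:3].T@V[:3,3],d
def onz(K,V,uv,z=0):
    c,d=ray(K,V,uv); return c+d*(z-c[2])/d[2]
def tri(obs):
    A=np.zeros((3,3));b=np.zeros(3);L=[]
    for K,V,uv in obs:
        c,d=ray(K,V,uv);d=d/np.linalg.norm(d);P=np.eye(3)-np.outer(d,d);A+=P;b+=P@c;L.append((c,P))
    x=np.linalg.solve(A,b);return x,[float(np.linalg.norm(P@(x-c))) for c,P in L]
def orange(f):
    h=cv2.cvtColor(f,cv2.COLOR_BGR2HSV);return cv2.inRange(h,(4,180,120),(16,255,255))
E
python3 - <<'E'
from h import *
print(R.from_euler("xyz",sensors.get_obs()["tcp_rot"]).as_matrix().round(3))
for n in("side","top"):
    f,K,V=cam(n)
    print(n,proj(K,V,[125,510,226]),proj(K,V,[0,0,0]))
    ims=cv2.resize(f,None,fx=1,fy=1)
    m=orange(f);N,l,s,ce=cv2.connectedComponentsWithStats(m)
    for i in range(1,N):
        if s[i,4]>30: print(s[i],ce[i].round(1),onz(K,V,ce[i],8).round(1))
    x,y=(240,140) if n=="side" else (200,115)
    cv2.imwrite(f"pics/{n}0z.png",cv2.resize(f[y:y+125,x:x+130],None,fx=4.6,fy=4.6,interpolation=cv2.INTER_CUBIC))
E
```

```text
[[-0.     0.238  0.971]
 [-0.001  0.971 -0.238]
 [-1.    -0.001 -0.   ]]
side [133.98731429  47.91582773] [ 55.3512943  217.71083811]
[266 225  39  18 461] [283.  233.2] [538.5 -81.8   8. ]
[234 252  44  30 710] [254.5 267.8] [ 471.9 -186.5    8. ]
[171 260  44  23 737] [191.9 272.6] [ 342.5 -195.     8. ]
[336 263  38  33 633] [355.1 278.9] [ 678.  -225.3    8. ]
top [-48.37540584 423.67643458] [256.59260697 452.25491446]
[348 132  19  22 216] [356.  143.8] [ 683.  -241.4    8. ]
[329 140  22  20 294] [339.1 149.7] [ 668.7 -200.4    8. ]
[282 204  19  12 112] [291.6 210.1] [524.3 -84.5   8. ]
[328 213  21  20 209] [338.  221.8] [ 495.7 -191.6    8. ]
[284 215  19   6  47] [292.9 217.1] [507.9 -87.2   8. ]
[322 231  21  20 127] [332.3 241.8] [ 449.3 -176.8    8. ]
[332 270  18  18  46] [336.3 275.9] [ 371.6 -183.3    8. ]
[332 291  19  16 131] [340.  300.8] [ 315.9 -189.7    8. ]
```

View pics/side0z.png

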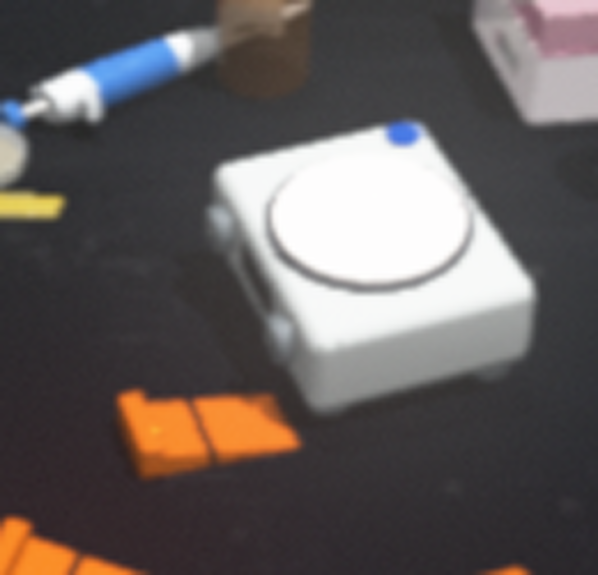

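View pics/top0z.png

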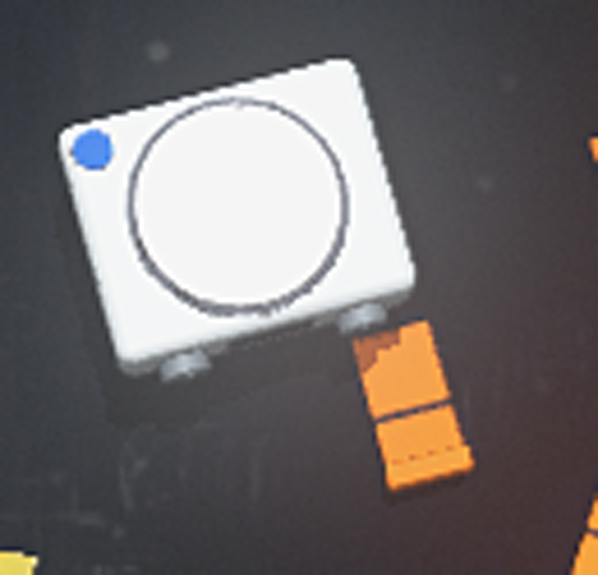

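Run:
```python
from h import *
for n in("top","side"):
    f,K,V=cam(n)
    h=cv2.cvtColor(f,cv2.COLOR_BGR2HSV)
    b=cv2.inRange(h,(100,120,80),(125,255,255));N,l,s,ce=cv2.connectedComponentsWithStats(b)
    for i in range(1,N):
        if s[i,4]>8: print(n,'blue',s[i],ce[i].round(1),onz(K,V,ce[i],76).round(1))
# top wedge
f,K,V=cam("top")
m=cv2.inRange(cv2.cvtColor(f,cv2.COLOR_BGR2HSV),(3,120,50),(18,255,255))
m=cv2.morphologyEx(m,cv2.MORPH_CLOSE,np.ones((5,5)))
x,y=270,180;sub=np.zeros_like(m);sub[180:225,270:305]=m[180:225,270:305]
cs,_=cv2.findContours(sub,cv2.RETR_EXTERNAL,cv2.CHAIN_APPROX_NONE);c=max(cs,key=cv2.contourArea)
bx=cv2.boxPoints(cv2.minAreaRect(c));print(bx.round(1))
for p in bx: print(onz(K,V,p,0).round(1),onz(K,V,p,20).round(1))
for nm,p in dict(fl=(200+122/4.6,115+362/4.6),fr=(200+412/4.6,115+290/4.6),bl=(200+62/4.6,115+130/4.6),br=(200+352/4.6,115+60/4.6)).items(): print(nm,onz(K,V,p,70).round(1))
```

```text
top blue [216 143   8   9  53] [219.7 147.2] [656.5  75.3  76. ]
top blue [ 10 169   8   4  22] [ 14.  170.9] [606.9 521.9  76. ]
top blue [405 199   9   9  56] [409.2 202.9] [ 525.5 -340.7   76. ]
top blue [139 202  25  29 343] [150.3 215.7] [504.2 223.5  76. ]
top blue [167 244   8   7  35] [170.5 246.8] [436.2 178.6  76. ]
side blue [276   7   5   5  17] [278.4   9.2] [ 613.5 1505.9   76. ]
side blue [290   9   5   4  18] [292.2  10.5] [ 681.7 1484.2   76. ]
side blue [468  20   5   4  14] [470.3  21.6] [1525.9 1308.3   76. ]
side blue [481  30   5   4  17] [483.3  31.3] [1526.6 1161.3   76. ]
side blue [495  40   5   5  18] [497.2  41.7] [1526.8 1020.5   76. ]
side blue [444  46  13  15  91] [449.7  52.8] [1269.3  887.7   76. ]
side blue [454  54  15  17 113] [460.5  61.6] [1276.8  792.4   76. ]
side blue [467  65  12  19  75] [472.9  74.3] [1274.6  668.9   76. ]
side blue [241  84  14   6  62] [247.   86.2] [456.9 574.5  76. ]
side blue [258 148  20  15 167] [268.3 154.6] [512.7 146.   76. ]
side blue [240 162   6   6  20] [242.3 164.4] [445.8 102.4  76. ]
side blue [325 167   6   4  21] [327.1 168.5] [657.2  78.   76. ]
side blue [281 301  12  14 133] [286.2 307.2] [ 525.7 -343.5   76. ]
[[276.1 188.2]
 [294.6 183.6]
 [302.9 216.8]
 [284.4 221.4]]
[578.5 -49.2   0. ] [574.1 -49.1  20. ]
[589.2 -93.2   0. ] [584.6 -92.3  20. ]
[ 509.7 -111.     0. ] [ 506.5 -109.8   20. ]
[499.3 -67.5   0. ] [496.3 -67.   20. ]
fl [552.1  60.3  70. ]
fr [585.9 -78.9  70. ]
bl [667.6  90.   70. ]
br [702.1 -51.5  70. ]
```

```bash
python3 -m crank '[{"dy":-4,"dz":4,"spin":0.1},{"dy":-6,"dz":8,"spin":0.22},{"dy":-8,"dz":12,"spin":0.34},{"dy":-10,"dz":16,"spin":0.46},{"dy":-12,"dz":19.5,"spin":0.58},{"dy":-14,"dz":23,"spin":0.7},{"dy":-16,"dz":26,"spin":0.82},{"dy":-19,"dz":29,"spin":0.94},{"dy":-22,"dz":31,"spin":1.06},{"dy":-25,"dz":33,"spin":1.18},{"dy":-28.5,"dz":35,"spin":1.3},{"dy":-32,"dz":37,"spin":1.42},{"dy":-35.5,"dz":39,"spin":1.54},{"dy":-39,"dz":40.5,"spin":1.66},{"dy":-42.5,"dz":42,"spin":1.78},{"dy":-46,"dz":43.5,"spin":1.9},{"dy":-49.5,"dz":44.5,"spin":2.02},{"dx":2,"dy":-52.2,"dz":45.2,"spin":2.14},{"dx":5,"dy":-52.2,"dz":45.2,"spin":2.26},{"dx":8,"dy":-52.2,"dz":45.2,"spin":2.38}]' 0; python3 -c "
from h import *
o=sensors.get_obs();print(o['tool_pos'],o['joint_positions'],R.from_euler('xyz',o['tcp_rot']).as_matrix().round(3))"
```

```text
[125.14942617 509.81399147 226.6259782 ] [ 1.18401144e+00  3.42117474e-01  1.52425307e+00  1.35675446e-05
  1.27539417e+00 -1.45999224e-01] [[-0.     0.238  0.971]
 [-0.     0.971 -0.238]
 [-1.    -0.    -0.   ]]invalid input at $[0]: expected keys dx, dy, dz, spin
```

```bash
python3 -m crank '[{"dx":0,"dy":-4,"dz":4,"spin":0.1},{"dx":0,"dy":-6,"dz":8,"spin":0.22},{"dx":0,"dy":-8,"dz":12,"spin":0.34},{"dx":0,"dy":-10,"dz":16,"spin":0.46},{"dx":0,"dy":-12,"dz":19.5,"spin":0.58},{"dx":0,"dy":-14,"dz":23,"spin":0.7},{"dx":0,"dy":-16,"dz":26,"spin":0.82},{"dx":0,"dy":-19,"dz":29,"spin":0.94},{"dx":0,"dy":-22,"dz":31,"spin":1.06},{"dx":0,"dy":-25,"dz":33,"spin":1.18},{"dx":0,"dy":-28.5,"dz":35,"spin":1.3},{"dx":0,"dy":-32,"dz":37,"spin":1.42},{"dx":0,"dy":-35.5,"dz":39,"spin":1.54},{"dx":0,"dy":-39,"dz":40.5,"spin":1.66},{"dx":0,"dy":-42.5,"dz":42,"spin":1.78},{"dx":0,"dy":-46,"dz":43.5,"spin":1.9},{"dx":0,"dy":-49.5,"dz":44.5,"spin":2.02},{"dx":2,"dy":-52.2,"dz":45.2,"spin":2.14},{"dx":5,"dy":-52.2,"dz":45.2,"spin":2.26},{"dx":8,"dy":-52.2,"dz":45.2,"spin":2.38}]' 0; python3 -c "
from h import *
o=sensors.get_obs();print(o['tool_pos'],o['joint_positions'],R.from_euler('xyz',o['tcp_rot']).as_matrix().round(3))"
```

```text
time: 2.07
tool_pos: [440.2, -106.9, 146.4]
tcp_rot: [2.224, 1.568, -0.406]
contact_force: [0.9, -0.6, -0.9]
grip_width: 0.4
[ 440.19715575 -106.94740274  146.35528496] [-4.07802232e-01  2.99814351e-01  1.83451859e+00  6.91332348e-06
  1.00428223e+00  6.51582379e-01] [[ 0.003  0.489 -0.872]
 [-0.001 -0.872 -0.489]
 [-1.     0.002 -0.002]]
```

```bash
python3 -m crank '[{"dx":0,"dy":0,"dz":0,"spin":0.12},{"dx":0,"dy":0,"dz":0,"spin":0.24},{"dx":0,"dy":0,"dz":0,"spin":0.287},{"dx":0,"dy":0,"dz":0,"spin":0.287}]'
python3 - <<'E'
from h import *
f,K,V=cam("wrist");cv2.imwrite("pics/w1.png",f);np.savez("w1.npz",f=f,K=K,V=V);print(sensors.get_obs()["tool_pos"])
E
```

```text
time: 2.4
tool_pos: [439.6, -104.9, 146.5]
tcp_rot: [-0.887, 1.57, 2.486]
contact_force: [0.7, 0.4, 0.4]
grip_width: 0.6
[ 439.68728148 -104.90014665  146.68994703]
```

View pics/w1.png

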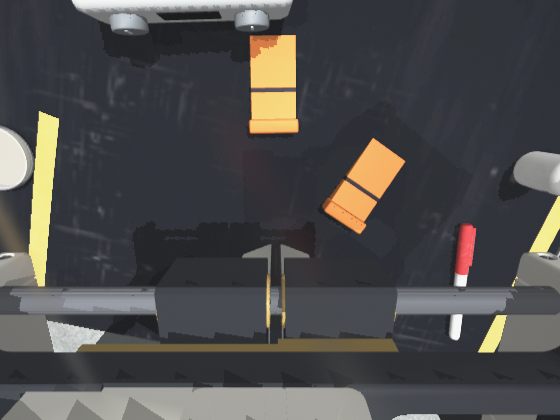

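Run:
```python
from h import *
d=np.load("w1.npz");f,K,V=d["f"],d["K"],d["V"]
m=cv2.inRange(cv2.cvtColor(f,cv2.COLOR_BGR2HSV),(3,110,60),(20,255,255))
m=cv2.morphologyEx(m,cv2.MORPH_CLOSE,np.ones((7,7)))
cs,_=cv2.findContours(m,cv2.RETR_EXTERNAL,cv2.CHAIN_APPROX_NONE)
c=[c for c in cs if cv2.pointPolygonTest(c,(273,70),False)>0][0]
c=c[:,0,:];print(c.min(0),c.max(0))
for r in range(c[:,1].min(),c[:,1].max()+1,8):
    s=c[c[:,1]==r][:,0];print(r,s.min(),s.max())
print('tip',onz(K,V,(250.5,35.5),.5).round(1),onz(K,V,(296,35.5),.5).round(1))
print('heel bottom',onz(K,V,(250.5,133),0).round(1),onz(K,V,(298,133),0).round(1))
print('heel top z20 ',onz(K,V,(250.5,121),20).round(1),onz(K,V,(298,121),20).round(1), onz(K,V,(274,127),20))
print(sensors.get_obs()["tool_pos"])
cv2.imwrite("pics/w1z.png",cv2.resize(f[0:140,200:330],None,fx=5,fy=4.2,interpolation=cv2.INTER_CUBIC))
cv2.imwrite("pics/w1y.png",cv2.resize(f[0:60,60:310],None,fx=3.2,fy=3.2,interpolation=cv2.INTER_CUBIC))
```

```text
Traceback (most recent call last):
IndexError: list index out of range
```

Run:
```python
from h import *
d=np.load("w1.npz");f,K,V=d["f"],d["K"],d["V"]
hsv=cv2.cvtColor(f,cv2.COLOR_BGR2HSV);print(hsv[70,273],hsv[110,273],hsv[45,258],hsv[127,273])
m=cv2.inRange(hsv,(3,90,60),(25,255,255))
m[:,:240]=0;m[:,310:]=0;m[140:]=0
ys,xs=np.nonzero(m);print(xs.min(),xs.max(),ys.min(),ys.max())
for r in range(ys.min(),ys.max()+1,6):
    s=xs[ys==r]; print(r,(s.min(),s.max()) if len(s) else None)
for col in (254,264,274,284,292):
    s=ys[xs==col];print(col,s.min(),s.max())
print('tip',onz(K,V,(250.5,35.5),.5).round(1),onz(K,V,(296,35.5),.5).round(1))
print('heel bottom',onz(K,V,(250.5,133),0).round(1),onz(K,V,(298,133),0).round(1))
print('heel top z20 ',onz(K,V,(250.5,121),20).round(1),onz(K,V,(298,121),20).round(1))
cv2.imwrite("pics/w1z.png",cv2.resize(f[0:140,200:330],None,fx=5,fy=4.2,interpolation=cv2.INTER_CUBIC))
cv2.imwrite("pics/w1y.png",cv2.resize(f[0:60,60:310],None,fx=3.2,fy=3.2,interpolation=cv2.INTER_CUBIC))
```

```text
[ 21 131 247] [ 22 125 247] [ 11 171 215] [ 20 136 247]
249 298 35 133
35 (np.int64(250), np.int64(295))
41 (np.int64(249), np.int64(295))
47 (np.int64(250), np.int64(295))
53 (np.int64(250), np.int64(295))
59 (np.int64(250), np.int64(295))
65 (np.int64(250), np.int64(295))
71 (np.int64(250), np.int64(295))
77 (np.int64(250), np.int64(295))
83 (np.int64(250), np.int64(295))
89 None
95 (np.int64(250), np.int64(295))
101 (np.int64(251), np.int64(295))
107 (np.int64(250), np.int64(295))
113 (np.int64(251), np.int64(295))
119 (np.int64(250), np.int64(297))
125 (np.int64(249), np.int64(298))
131 (np.int64(249), np.int64(298))
254 35 133
264 35 133
274 35 133
284 35 133
292 35 133
tip [ 5.782e+02 -5.040e+01  5.000e-01] [ 5.873e+02 -8.920e+01  5.000e-01]
heel bottom [496.9 -67.5   0. ] [ 507.2 -111.7    0. ]
heel top z20  [508.1 -66.7  20. ] [ 517.7 -107.5   20. ]
```

```bash
sleep 1
```

```text
(no output)
```

View pics/w1z.png

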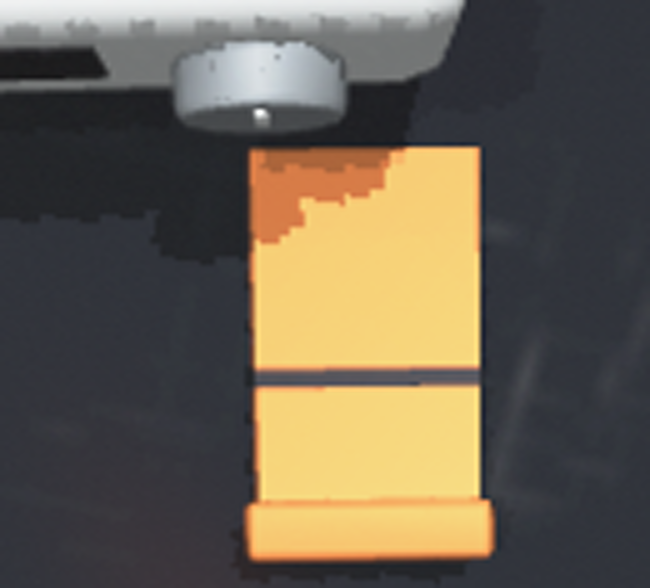

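View pics/w1y.png

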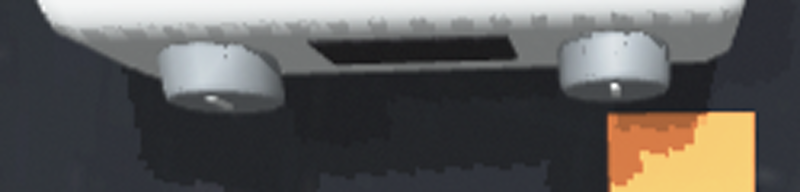

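```bash
cat > st.py <<'E'
from h import *
def blue(f,x0,x1,y0,y1):
    m=cv2.inRange(cv2.cvtColor(f,cv2.COLOR_BGR2HSV),(100,120,80),(125,255,255));t=np.zeros_like(m);t[y0:y1,x0:x1]=m[y0:y1,x0:x1]
    M=cv2.moments(t);return np.array([M["m10"]/M["m00"],M["m01"]/M["m00"]])
def quad(f,x0,x1,y0,y1):
    g=cv2.inRange(cv2.cvtColor(f,cv2.COLOR_BGR2HSV),(0,0,170),(180,60,255));t=np.zeros_like(g);t[y0:y1,x0:x1]=g[y0:y1,x0:x1]
    return t
if __name__=="__main__":
    top=cam("top");side=cam("side")
    bt=blue(top[0],205,235,135,160);bs=blue(side[0],318,335,160,176)
    p,e=tri([(top[1],top[2],bt),(side[1],side[2],bs)]);print("spot",p.round(1),np.round(e,1))
    import sys
E
python3 st.py
python3 - <<'E'
from h import *
for n,(x,y,w,h) in dict(top=(205,120,95,85),side=(278,160,85,70)).items():
    f,K,V=cam(n);g=cv2.resize(f[y:y+h,x:x+w],None,fx=7,fy=7,interpolation=cv2.INTER_CUBIC)
    g=np.clip((g.astype(float)-120)*2.2,0,255).astype(np.uint8) 
    cv2.imwrite(f"pics/{n}c.png",g)
E
```

```text
spot [656.2  75.1  77.8] [0.4 0.4]
```

```bash
sleep 1
```

```text
(no output)
```

View pics/topc.png

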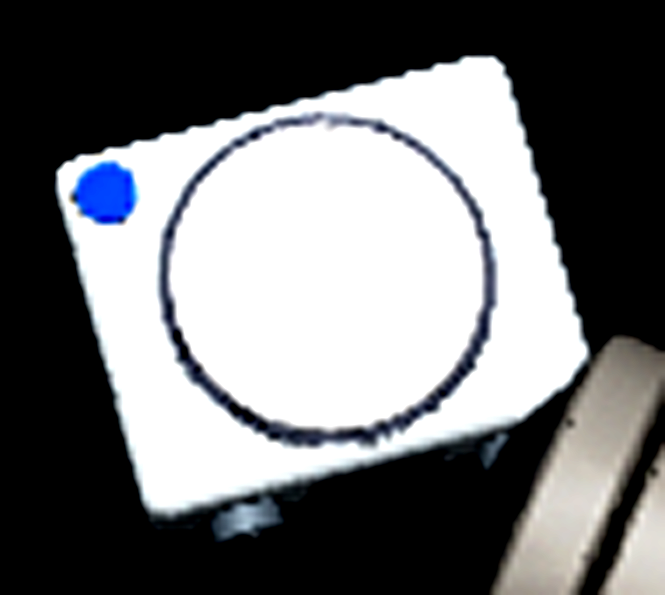

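View pics/sidec.png

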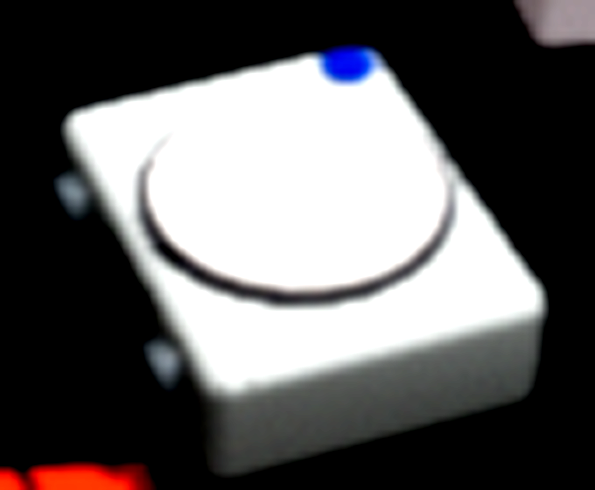

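Run:
```python
from h import *
top=cam("top");side=cam("side")
pt=(205+327/7-.5,120+280/7-.5); ps=(278+298/7-.5,160+212/7-.5)
pl=onz(top[1],top[2],pt,74);print(pl)
sp=np.array([656.2,75.1])
d=sp-pl[:2];print(np.hypot(*d),np.arctan2(d[1],d[0])-np.arctan2(60,45))
# edges of top face
C=lambda x,y:onz(top[1],top[2],(205+x/7-.5,120+y/7-.5),70)[:2]
bl,br,fl=C(60,168),C(497,55),C(148,518)
for a,b in((bl,br),(fl,bl)):print(b-a,np.hypot(*(b-a)))
e=br-bl;print("yaw back",np.arctan2(e[1],e[0])+np.pi/2);e=bl-fl;print("yaw left",np.arctan2(e[1],e[0]))
for yaw in(.24,.26):
    Rz=np.array([[np.cos(yaw),-np.sin(yaw)],[np.sin(yaw),np.cos(yaw)]])
    O=sp-Rz@[40.3,56.5]; O2=pl[:2]-Rz@[-4.7,-3.5]
    print(yaw,O,O2,"short",Oa:=(O+O2)/2+Rz@[-45,-60])
    t=np.array([582.8,-69.8]);print("tip rel short (stirrer)",Rz.T@(t-Oa))
```

```text
[628.10551556   5.61192755  74.        ]
74.9526001451277 0.2592876907616296
[  36.67769741 -140.11639767] 144.8373514810043
[114.54646853  28.64330411] 118.07341920302265
yaw back 0.25602144643805613
yaw left 0.24503360625308687
0.24 [630.48527801  10.63998858] [631.83884485  10.12881281] short [601.71401015 -58.59249599]
tip rel short (stirrer) [-21.03594945  -6.39036436]
0.26 [631.77953506  10.13861999] [631.74776653  10.20257107] short [603.70093489 -59.38142799]
tip rel short (stirrer) [-22.87686626  -4.6951797 ]
```

```bash
cat > go.py <<'E'
from h import *
import sys
o=sensors.get_obs();M=R.from_euler("xyz",o["tcp_rot"]).as_matrix()
print("t",o["time"],"tcp",o["tool_pos"].round(1),"F",np.round(o["contact_force"],1),"tool z yaw+pi",np.arctan2(-M[1,2],-M[0,2]).round(4),"downerr",M[:2,0].round(4))
for a in sys.argv[1:]:
    t=np.array(eval(a));print("to",t,"d cm",(M.T@(t-o["tool_pos"])/10).round(2))
E
python3 go.py "[502-20*.971,-89.6-20*.238,7]" "[502-9.5*.971,-89.6-9.5*.238,7]"
```

```text
t 2.75 tcp [ 439.7 -104.8  146.8] F [-1.3 -0.5 -0.7] tool z yaw+pi 0.2346 downerr [ 0.0003 -0.    ]
to [482.58 -94.36   7.  ] d cm [13.98 -0.02 -4.41]
to [492.7755 -91.861    7.    ] d cm [13.98 -0.03 -5.46]
```

```bash
python3 -m crank '[{"dx":4,"dy":0,"dz":-2,"spin":0},{"dx":8,"dy":0,"dz":-3.4,"spin":0},{"dx":11,"dy":0,"dz":-3.4,"spin":-0.01},{"dx":13,"dy":0,"dz":-3.4,"spin":-0.01},{"dx":13.8,"dy":0,"dz":-3.4,"spin":-0.01},{"dx":13.9,"dy":0,"dz":-3.8,"spin":-0.01},{"dx":13.9,"dy":0,"dz":-4.2,"spin":-0.01},{"dx":13.9,"dy":0,"dz":-4.5,"spin":-0.01},{"dx":13.9,"dy":0,"dz":-4.8,"spin":-0.01},{"dx":13.9,"dy":0,"dz":-5.0,"spin":-0.01},{"dx":13.9,"dy":0,"dz":-5.2,"spin":-0.01},{"dx":13.9,"dy":0,"dz":-5.2,"spin":-0.01}]'
python3 - <<'E'
from h import *
f,K,V=cam("wrist");cv2.imwrite("pics/w2.png",f);np.savez("w2.npz",f=f,K=K,V=V)
f,K,V=cam("side");cv2.imwrite("pics/s2.png",cv2.resize(f[140:280,210:380],None,fx=4.5,fy=4))
E
python3 go.py
```

```text
time: 3.75
tool_pos: [491.0, -92.8, 8.4]
tcp_rot: [2.641, 1.569, -0.256]
contact_force: [-0.5, -0.2, -0.1]
grip_width: 0.4
t 3.85 tcp [490.3 -92.8   8. ] F [-0.4 -0.4  0.5] tool z yaw+pi 0.2439 downerr [ 0.0003 -0.    ]
```

```bash
sleep 1
```

```text
(no output)
```

View pics/w2.png

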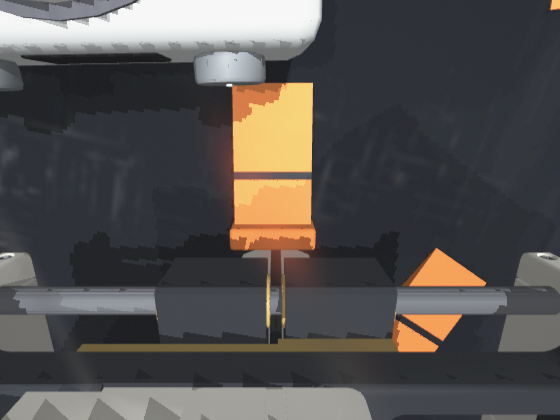

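View pics/s2.png

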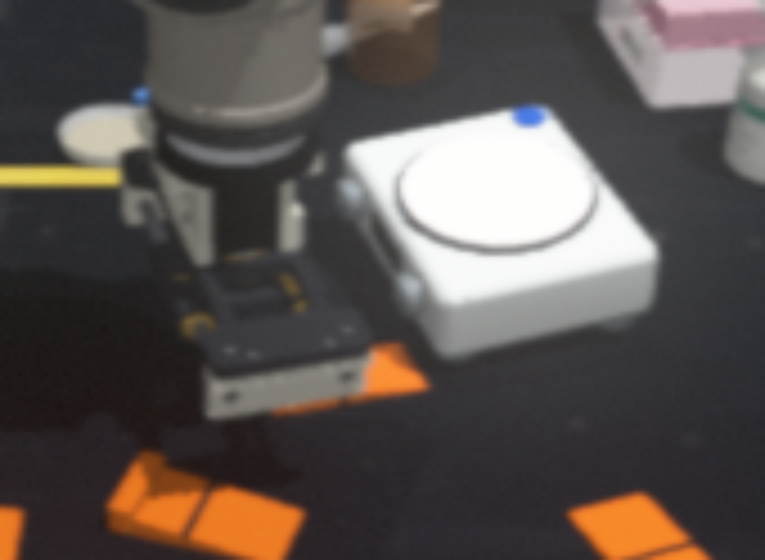

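```bash
python3 -m crank '[{"dx":0,"dy":0,"dz":-0.2,"spin":0},{"dx":0,"dy":0,"dz":-0.4,"spin":0},{"dx":0,"dy":0,"dz":-0.6,"spin":0},{"dx":0,"dy":0,"dz":-0.8,"spin":0},{"dx":0,"dy":0,"dz":-1.0,"spin":0},{"dx":0,"dy":0,"dz":-1.2,"spin":0},{"dx":0,"dy":0,"dz":-1.4,"spin":0},{"dx":0,"dy":0,"dz":-1.6,"spin":0},{"dx":0,"dy":0,"dz":-1.8,"spin":0},{"dx":0,"dy":0,"dz":-2.0,"spin":0},{"dx":0,"dy":0,"dz":-2.2,"spin":0},{"dx":0,"dy":0,"dz":-2.4,"spin":0},{"dx":0,"dy":0,"dz":-2.5,"spin":0}]'
python3 - <<'E'
from h import *
f,K,V=cam("wrist");cv2.imwrite("pics/w3.png",f);np.savez("w3.npz",f=f,K=K,V=V)
d=np.load("w2.npz");print("w2 tip",onz(d["K"],d["V"],(273,83),.5),"heel top rear",onz(d["K"],d["V"],(273,229),20),"bottom",onz(d["K"],d["V"],(273,249),0))
E
python3 go.py
```

```text
time: 4.93
tool_pos: [514.2, -86.7, 7.6]
tcp_rot: [-0.475, 1.57, 2.911]
contact_force: [-2.2, -0.7, 1.3]
grip_width: 0.0
w2 tip [ 5.82637900e+02 -6.93440334e+01  5.00000000e-01] heel top rear [514.22341407 -86.26715298  20.        ] bottom [495.16123078 -90.81971512   0.        ]
t 4.9833 tcp [514.5 -86.7   7.7] F [-1.3  0.1  0.9] tool z yaw+pi 0.2439 downerr [-0.0005  0.0002]
```

```bash
sleep 1
```

```text
(no output)
```

View pics/w3.png

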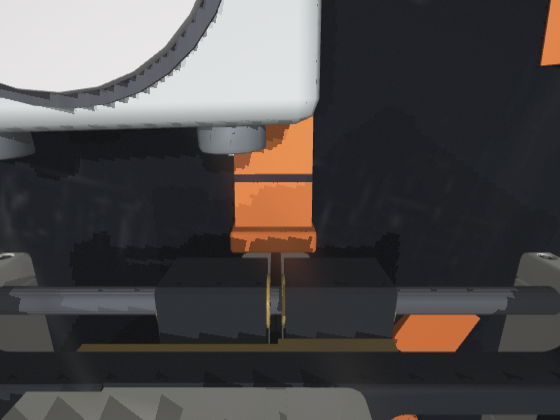

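```bash
python3 -m crank '[{"dx":0,"dy":0,"dz":-0.2,"spin":0},{"dx":0,"dy":0,"dz":-0.4,"spin":0},{"dx":0,"dy":0,"dz":-0.6,"spin":0},{"dx":0,"dy":0,"dz":-0.8,"spin":0},{"dx":0,"dy":0,"dz":-1.0,"spin":0},{"dx":0,"dy":0,"dz":-1.2,"spin":0},{"dx":0,"dy":0,"dz":-1.4,"spin":0},{"dx":0,"dy":0,"dz":-1.6,"spin":0},{"dx":0,"dy":0,"dz":-1.8,"spin":0},{"dx":0,"dy":0,"dz":-2.0,"spin":0},{"dx":0,"dy":0,"dz":-2.0,"spin":0}]'
python3 - <<'E'
from h import *
f,K,V=cam("wrist");cv2.imwrite("pics/w4.png",f);np.savez("w4.npz",f=f,K=K,V=V)
E
python3 go.py; python3 st.py
```

```text
time: 5.9
tool_pos: [534.6, -81.9, 7.8]
tcp_rot: [2.863, 1.57, -0.035]
contact_force: [-0.3, -0.3, -0.2]
grip_width: 0.6
t 5.95 tcp [534.6 -81.9   7.8] F [-0.7  0.6 -0.6] tool z yaw+pi 0.2439 downerr [ 0.0012 -0.0001]
spot [659.   78.1  75.1] [0.6 0.6]
```

```bash
sleep 1
```

```text
(no output)
```

View pics/w4.png

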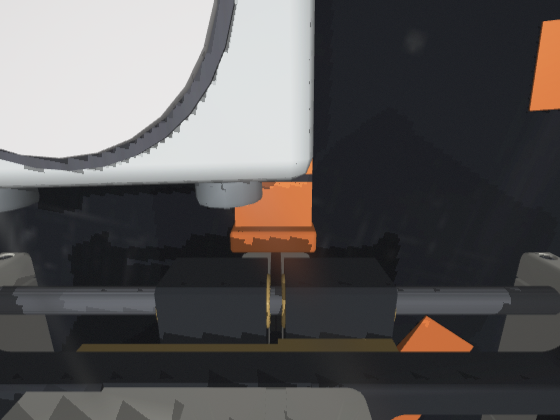

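```bash
python3 -m crank '[{"dx":0,"dy":0,"dz":-0.15,"spin":0},{"dx":0,"dy":0,"dz":-0.3,"spin":0},{"dx":0,"dy":0,"dz":-0.45,"spin":0},{"dx":0,"dy":0,"dz":-0.6,"spin":0},{"dx":0,"dy":0,"dz":-0.6,"spin":0}]'
python3 - <<'E'
from h import *
f,K,V=cam("wrist");cv2.imwrite("pics/w5.png",f);np.savez("w5.npz",f=f,K=K,V=V)
E
python3 go.py; python3 st.py
```

```text
time: 6.47
tool_pos: [540.1, -80.4, 7.8]
tcp_rot: [2.969, 1.57, 0.071]
contact_force: [-2.2, -0.1, 1.3]
grip_width: 0.2
t 6.5167 tcp [540.1 -80.4   7.7] F [-0.8 -0.6  0.6] tool z yaw+pi 0.2438 downerr [0.0006 0.0001]
spot [659.   78.3  74.4] [0.3 0.3]
```

```bash
sleep 1
```

```text
(no output)
```

View pics/w5.png

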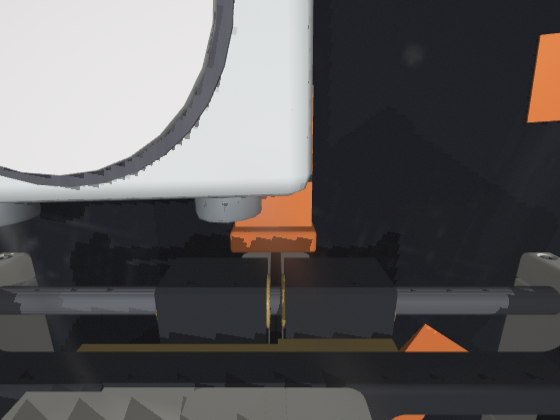

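```bash
python3 - <<'E'
from h import *
for w,t in(("w3",(514.5,-86.7)),("w4",(534.6,-81.9)),("w5",(540.1,-80.4))):
    d=np.load(w+".npz");f,K,V=d["f"],d["K"],d["V"]
    for col in (60,110,160,275):
        g=cv2.cvtColor(f,cv2.COLOR_BGR2GRAY)[60:225,col].astype(int)
        gr=np.diff(cv2.GaussianBlur(g.astype(np.float32)[:,None],(1,5),0)[:,0]);
        r=[(60+i+.5) for i in np.argsort(gr)[:1]][0]
        p=onz(K,V,(col,r),66)
        print(w,col,r,p.round(1),"ahead of TCP",round((p[0]-t[0])*.9704+(p[1]-t[1])*.2415,1))
E
python3 - <<'E'
import cv2
f=cv2.imread('pics/w5.png');cv2.imwrite('pics/w5z.png',cv2.resize(f[150:260,180:330],None,fx=5,fy=5,interpolation=cv2.INTER_CUBIC))
E
```

```text
w3 60 91.5 [581.6  -3.   66. ] ahead of TCP 85.3
w3 110 80.5 [588.4 -17.5  66. ] ahead of TCP 88.4
w3 160 127.5 [578.4 -34.   66. ] ahead of TCP 74.7
w3 275 173.5 [572.9 -72.4  66. ] ahead of TCP 60.2
w4 60 157.5 [581.5   1.   66. ] ahead of TCP 65.5
w4 110 147.5 [588.6 -14.4  66. ] ahead of TCP 68.7
w4 160 116.5 [601.9 -28.6  66. ] ahead of TCP 78.1
w4 275 178.5 [591.5 -68.   66. ] ahead of TCP 58.6
w5 60 174.5 [581.4   2.1  66. ] ahead of TCP 60.0
w5 110 164.5 [588.7 -13.5  66. ] ahead of TCP 63.3
w5 160 133.5 [602.3 -27.9  66. ] ahead of TCP 73.0
w5 275 193.5 [592.2 -67.8  66. ] ahead of TCP 53.6
```

```bash
sleep 1
```

```text
(no output)
```

View pics/w5z.png

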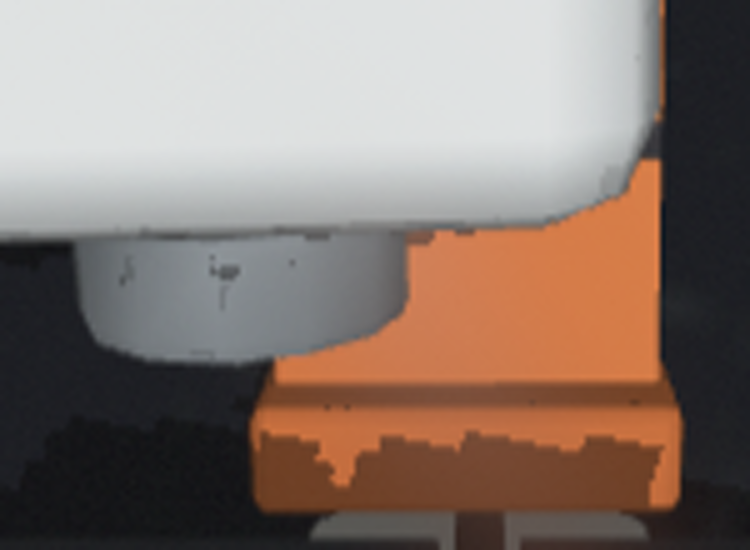

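```bash
python3 -m crank '[{"dx":0,"dy":0,"dz":-0.1,"spin":0},{"dx":0,"dy":0,"dz":-0.2,"spin":0},{"dx":0,"dy":0,"dz":-0.3,"spin":0},{"dx":0,"dy":0,"dz":-0.4,"spin":0},{"dx":0,"dy":0,"dz":-0.4,"spin":0}]'
python3 - <<'E'
from h import *
from st import blue
f,K,V=cam("wrist");cv2.imwrite("pics/w6.png",f);np.savez("w6.npz",f=f,K=K,V=V)
for i in range(3):
    t=cam("top");s=cam("side");bt=blue(t[0],205,235,135,160);bs=blue(s[0],318,335,160,176)
    print(bt.round(2),bs.round(2),tri([(t[1],t[2],bt),(s[1],s[2],bs)])[0].round(1))
cv2.imwrite("pics/s6.png",cv2.resize(s[0][150:260,270:380],None,fx=6,fy=5.4,interpolation=cv2.INTER_CUBIC))
E
python3 go.py
```

```text
time: 7.03
tool_pos: [543.9, -79.5, 7.7]
tcp_rot: [-3.089, 1.57, 0.296]
contact_force: [-1.4, -0.6, 0.2]
grip_width: 0.4
[218.04 146.43] [328.36 169.14] [660.   79.4  72.9]
[218.04 146.43] [328.36 169.14] [660.   79.4  72.9]
[218.04 146.43] [328.36 169.14] [660.   79.4  72.9]
t 7.3833 tcp [543.9 -79.5   7.7] F [-0.3 -0.2  0.6] tool z yaw+pi 0.2437 downerr [0.0005 0.0001]
```

```bash
sleep 1
```

```text
(no output)
```

View pics/w6.png

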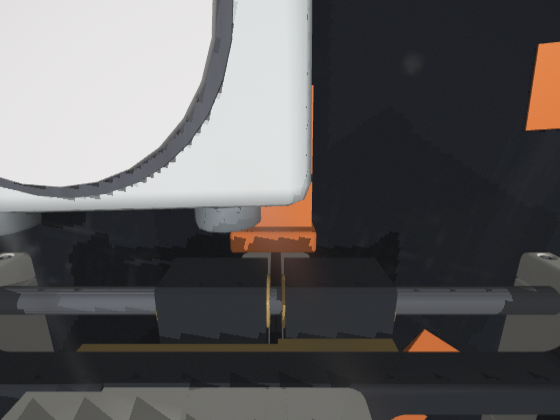

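View pics/s6.png

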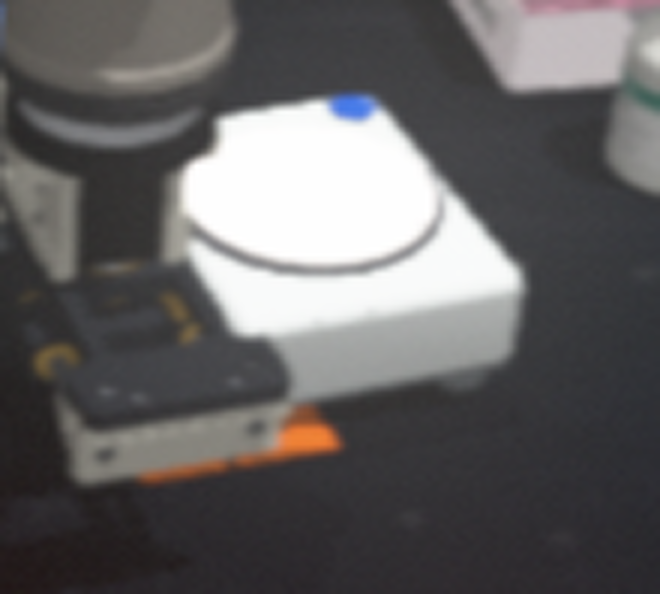

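Run:
```python
from h import *
s=cam("side");f,K,V=s
d=np.array([.9704,.2415]);tcp=np.array([543.9,-79.5])
cv2.imwrite("pics/s6b.png",cv2.resize(f[205:245,285:345],None,fx=12,fy=12,interpolation=cv2.INTER_CUBIC))
p=onz(K,V,(308.7,235.7),4);print(p,(p[:2]-tcp)@d)
# visible tip-side: where wedge goes under the casing
D=np.load("w6.npz")
for r in(206,209,212):
    p=onz(D["K"],D["V"],(275,r),65);print(r,p.round(1),((p[:2]-tcp)@d).round(1))
```

```text
[597.26582025 -88.09112135   4.        ] 49.71143616648866
206 [591.5 -67.9  65. ] 49.0
209 [590.4 -68.2  65. ] 47.9
212 [589.4 -68.4  65. ] 46.8
```

```bash
sleep 1
```

```text
(no output)
```

View pics/s6b.png

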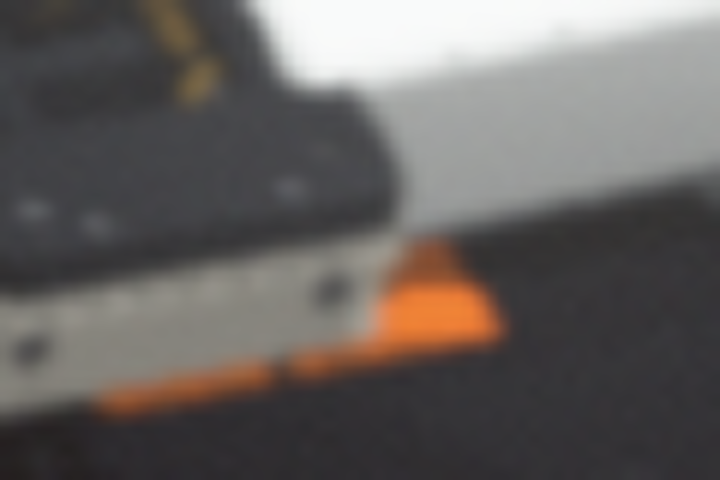

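Run:
```python
from h import *
f,K,V=cam("side")
yaw=.255;Rz=np.array([[np.cos(yaw),-np.sin(yaw)],[np.sin(yaw),np.cos(yaw)]])
foot=np.array([603.2,-59.2])
for n,uv,z in(("tip",(285+505/12-.5,205+340/12-.5),.5),("heel",(285+95/12-.5,205+412/12-.5),0),("line",(308.1,235.3),3)):
    p=onz(K,V,uv,z)[:2];print(n,p,Rz.T@(p-foot))
# stirrer origin if level, from spot
print("foot from level spot",np.array([660,79.4])-Rz@[90,120])
```

```text
tip [640.6595593  -76.08452583] [ 31.98919649 -25.78753775]
heel [559.51778239 -92.96827139] [-50.78757007 -21.65767795]
line [596.20887328 -85.63163369] [-13.43231496 -23.81344215]
foot from level spot [603.17975242 -59.42168226]
```

```bash
python3 go.py "[660,79.2,115]" "[660,79.2,74]"
```

```text
t 7.4833 tcp [543.9 -79.5   7.8] F [-0.1 -0.5 -0.6] tool z yaw+pi 0.2438 downerr [ 0.0006 -0.    ]
to [660.   79.2 115. ] d cm [-10.72 -12.6  -15.11]
to [660.   79.2  74. ] d cm [ -6.62 -12.6  -15.11]
```

```bash
python3 -m crank '[{"dx":0,"dy":0,"dz":0.5,"spin":0},{"dx":0,"dy":0,"dz":1.5,"spin":0},{"dx":0,"dy":0,"dz":3,"spin":0},{"dx":-1,"dy":0,"dz":5,"spin":0},{"dx":-4,"dy":0,"dz":5,"spin":0},{"dx":-8,"dy":0,"dz":5,"spin":0},{"dx":-11,"dy":0,"dz":5,"spin":0},{"dx":-13,"dy":0,"dz":5,"spin":0},{"dx":-13,"dy":0,"dz":5,"spin":0}]'
python3 - <<'E'
from h import *
from st import blue
f,K,V=cam("wrist");cv2.imwrite("pics/w7.png",f);np.savez("w7.npz",f=f,K=K,V=V)
t=cam("top");s=cam("side");bt=blue(t[0],205,235,135,160);bs=blue(s[0],318,335,160,176)
print(bt.round(2),bs.round(2),tri([(t[1],t[2],bt),(s[1],s[2],bs)])[0].round(1))
cv2.imwrite("pics/s7.png",cv2.resize(s[0][150:250,260:380],None,fx=6,fy=6,interpolation=cv2.INTER_CUBIC))
E
python3 go.py
```

```text
time: 8.23
tool_pos: [497.3, -92.5, 142.3]
tcp_rot: [2.578, 1.562, -0.32]
contact_force: [1.1, 0.0, 0.3]
grip_width: 0.6
[218.04 146.43] [328.36 169.14] [660.   79.4  72.9]
t 8.3833 tcp [494.4 -91.5 137.1] F [ 0.1  0.8 -0.2] tool z yaw+pi 0.2438 downerr [-0.0008  0.0004]
```

```bash
sleep 1
```

```text
(no output)
```

View pics/w7.png

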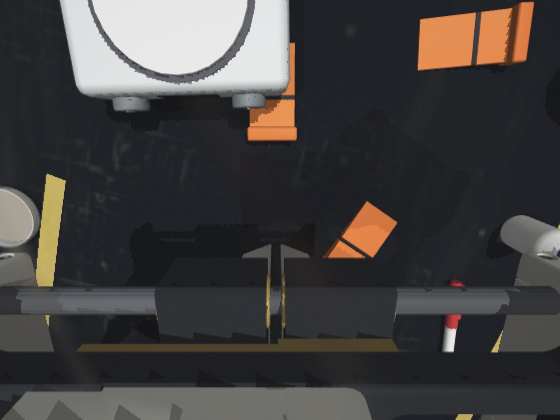

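View pics/s7.png

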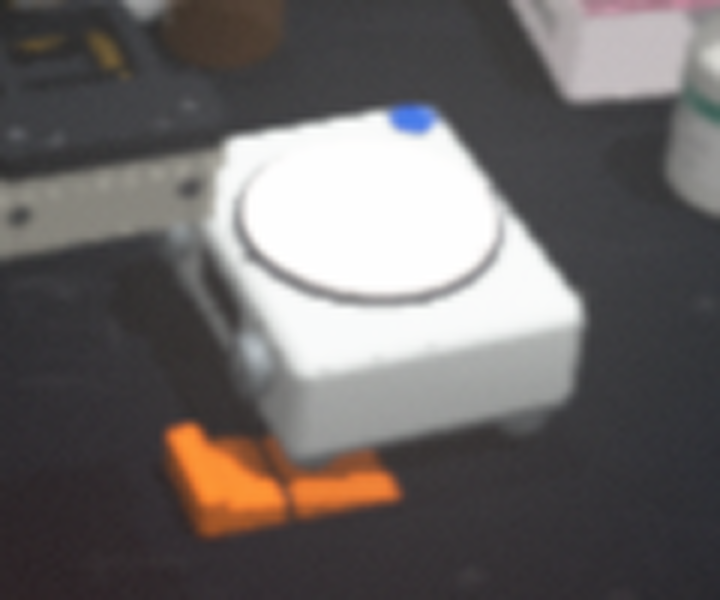

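Run:
```python
from h import *
d=np.load("w7.npz");f,K,V=d["f"],d["K"],d["V"]
cv2.imwrite("pics/w7z.png",cv2.resize(f[30:150,220:310],None,fx=6,fy=5,interpolation=cv2.INTER_CUBIC))
yaw=.255;Rz=np.array([[np.cos(yaw),-np.sin(yaw)],[np.sin(yaw),np.cos(yaw)]]);foot=np.array([603.2,-59.3])
for n,uv,z in(("line",(291,97.5),8),("heelbot",(272.5,140),0),("heel top rear",(272.5,128.5),20),("tip?",(293,44),.5)):
    p=onz(K,V,uv,z);print(n,p.round(1),(Rz.T@(p[:2]-foot)).round(1))
```

```text
line [594.7 -83.9   8. ] [-14.4 -21.6]
heelbot [554.3 -76.8   0. ] [-51.7  -4.6]
heel top rear [565.  -74.2  20. ] [-40.7  -4.8]
tip? [ 6.383e+02 -7.470e+01  5.000e-01] [ 30.1 -23.7]
```

```bash
sleep 1
```

```text
(no output)
```

View pics/w7z.png

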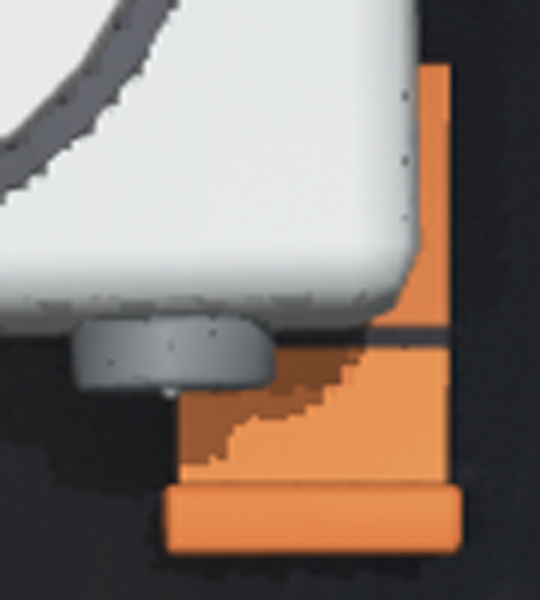

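```bash
python3 go.py "[660,79.2,137]" "[660,79.2,80]"
```

```text
t 8.3833 tcp [494.4 -91.5 137.1] F [ 0.1  0.8 -0.2] tool z yaw+pi 0.2438 downerr [-0.0008  0.0004]
to [660.   79.2 137. ] d cm [ -0.   -12.57 -20.19]
to [660.   79.2  80. ] d cm [  5.7  -12.56 -20.19]
```

```bash
python3 -m crank '[{"dx":0,"dy":-1.8,"dz":-2.9,"spin":0},{"dx":0,"dy":-3.6,"dz":-5.8,"spin":0},{"dx":0,"dy":-5.4,"dz":-8.7,"spin":0},{"dx":0,"dy":-7.2,"dz":-11.6,"spin":0},{"dx":0,"dy":-9,"dz":-14.5,"spin":0},{"dx":0,"dy":-10.8,"dz":-17.4,"spin":0},{"dx":0,"dy":-12.2,"dz":-19.6,"spin":0},{"dx":0,"dy":-12.57,"dz":-20.2,"spin":0},{"dx":2,"dy":-12.57,"dz":-20.2,"spin":0},{"dx":4,"dy":-12.57,"dz":-20.2,"spin":0},{"dx":5,"dy":-12.57,"dz":-20.2,"spin":0},{"dx":5,"dy":-12.57,"dz":-20.2,"spin":0},{"dx":5,"dy":-12.57,"dz":-20.2,"spin":0}]'
python3 - <<'E'
from h import *
for n in("wrist","side"):
    f,K,V=cam(n);cv2.imwrite(f"pics/p_{n}.png",f if n=="wrist" else cv2.resize(f[130:250,260:380],None,fx=6,fy=5))
E
python3 go.py "[660,79.2,72]"
```

```text
time: 9.47
tool_pos: [660.0, 78.7, 86.7]
tcp_rot: [-0.248, 1.568, 3.137]
contact_force: [0.6, -0.7, 0.5]
grip_width: 0.9
t 9.5667 tcp [661.3  78.8  88.7] F [-0.7  0.5  0.6] tool z yaw+pi 0.2434 downerr [0.0014 0.0001]
to [660.   79.2  72. ] d cm [ 1.67 -0.07  0.12]
```

```bash
sleep 1
```

```text
(no output)
```

View pics/p_wrist.png

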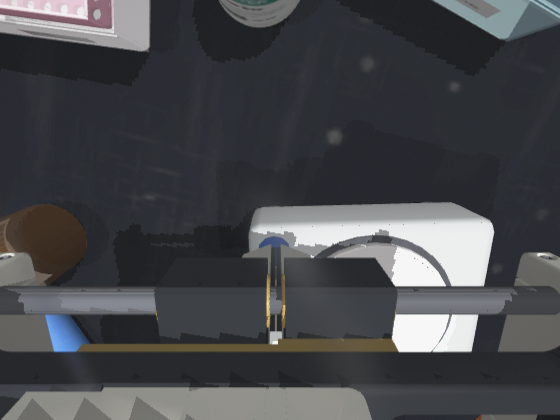

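View pics/p_side.png

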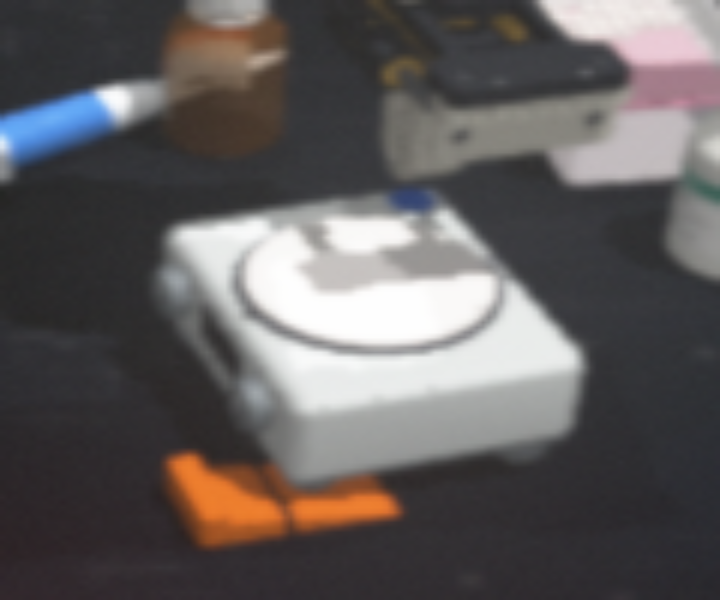

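```bash
python3 -m crank '[{"dx":0.5,"dy":0,"dz":0.05,"spin":0},{"dx":1.0,"dy":0,"dz":0.1,"spin":0},{"dx":1.3,"dy":0,"dz":0.1,"spin":0},{"dx":1.4,"dy":0,"dz":0.1,"spin":0},{"dx":1.45,"dy":0,"dz":0.1,"spin":0},{"dx":1.5,"dy":0,"dz":0.1,"spin":0},{"dx":1.55,"dy":0,"dz":0.1,"spin":0},{"dx":1.55,"dy":0,"dz":0.1,"spin":0}]';python3 -m crank '[{"dx":0.05,"dy":0,"dz":0,"spin":0},{"dx":0.1,"dy":0,"dz":0,"spin":0},{"dx":0.1,"dy":0,"dz":0,"spin":0}]'
```

```text
time: 10.23
tool_pos: [659.9, 78.9, 72.3]
tcp_rot: [-2.995, 1.571, 0.391]
contact_force: [0.4, 0.6, -1.6]
grip_width: 0.6
time: 10.48
tool_pos: [659.8, 78.9, 71.2]
tcp_rot: [-1.898, 1.571, 1.487]
contact_force: [-0.1, -0.2, -0.8]
grip_width: 0.4
```

```bash
python3 -m crank '[{"dx":0.03,"dy":0,"dz":0,"spin":0},{"dx":0.06,"dy":0,"dz":0,"spin":0},{"dx":0.06,"dy":0,"dz":0,"spin":0}]';python3 -m crank '[{"dx":0.03,"dy":0,"dz":0,"spin":0},{"dx":0.06,"dy":0,"dz":0,"spin":0},{"dx":0.06,"dy":0,"dz":0,"spin":0}]'
```

```text
time: 10.73
tool_pos: [659.8, 78.9, 70.6]
tcp_rot: [-1.223, 1.571, 2.162]
contact_force: [-0.2, 0.3, 0.5]
grip_width: 0.8
time: 10.98
tool_pos: [659.9, 79.0, 70.3]
tcp_rot: [-3.086, 1.57, 0.299]
contact_force: [-0.2, 1.1, 1.8]
grip_width: 0.2
```

```bash
python3 -m crank '[{"dx":0.03,"dy":0,"dz":0,"spin":0},{"dx":0.06,"dy":0,"dz":0,"spin":0},{"dx":0.06,"dy":0,"dz":0,"spin":0}]';python3 -m crank '[{"dx":0.03,"dy":0,"dz":0,"spin":0},{"dx":0.06,"dy":0,"dz":0,"spin":0},{"dx":0.06,"dy":0,"dz":0,"spin":0}]'
python3 - <<'E'
from h import *
for n in("wrist","side"):
    f,K,V=cam(n);cv2.imwrite(f"pics/q_{n}.png",f if n=="wrist" else cv2.resize(f[130:250,260:380],None,fx=6,fy=5))
E
python3 go.py
```

```text
time: 11.23
tool_pos: [660.0, 79.1, 70.1]
tcp_rot: [-3.046, 1.57, 0.34]
contact_force: [-1.0, 1.3, 5.5]
grip_width: 0.2
time: 11.48
tool_pos: [660.1, 79.1, 70.0]
tcp_rot: [-3.133, 1.569, 0.253]
contact_force: [-1.2, 1.4, 8.2]
grip_width: 0.5
t 11.5833 tcp [660.1  79.1  70. ] F [-2.   0.6  8.3] tool z yaw+pi 0.2439 downerr [0.0014 0.0003]
```

```bash
sleep 1
```

```text
(no output)
```

View pics/q_side.png

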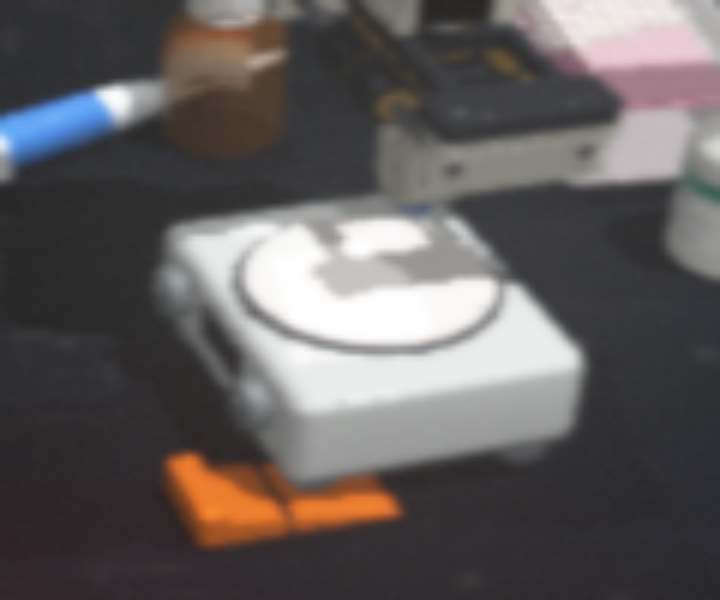

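```bash
python3 -m crank '[{"dx":0.05,"dy":0,"dz":0,"spin":0},{"dx":0.1,"dy":0,"dz":0,"spin":0},{"dx":0.1,"dy":0,"dz":0,"spin":0},{"dx":0.1,"dy":0,"dz":0,"spin":0},{"dx":0.1,"dy":0,"dz":0,"spin":0},{"dx":0.1,"dy":0,"dz":0,"spin":0}]'
python3 - <<'E'
from h import *
f,K,V=cam("side");np.save("sp.npy",f)
E
python3 -m crank '[{"dx":-0.1,"dy":0,"dz":0,"spin":0},{"dx":-0.3,"dy":0,"dz":0,"spin":0},{"dx":-0.6,"dy":0,"dz":0,"spin":0},{"dx":-1.5,"dy":0,"dz":0,"spin":0},{"dx":-4,"dy":0,"dz":0,"spin":0},{"dx":-7,"dy":0,"dz":0,"spin":0},{"dx":-10,"dy":0,"dz":0,"spin":0},{"dx":-10,"dy":0,"dz":4,"spin":0},{"dx":-10,"dy":0,"dz":8,"spin":0},{"dx":-10,"dy":0,"dz":12,"spin":0},{"dx":-10,"dy":0,"dz":16,"spin":0},{"dx":-10,"dy":0,"dz":20,"spin":0},{"dx":-10,"dy":0,"dz":20,"spin":0}]'
python3 - <<'E'
from h import *
from st import blue
a=np.load("sp.npy")
t=cam("top");s=cam("side");b=s[0]
bt=blue(t[0],205,235,135,160);bs=blue(b,318,335,160,176)
print(bt.round(2),bs.round(2),tri([(t[1],t[2],bt),(s[1],s[2],bs)])[0].round(1))
for nm,(x0,x1,y0,y1) in dict(rightcorner=(335,365,185,222),frontknobs=(283,315,175,228),wedge=(285,330,218,242)).items():
    A,B=[cv2.cvtColor(i[y0:y1,x0:x1],cv2.COLOR_BGR2GRAY).astype(np.float32) for i in(a,b)]
    print(nm,cv2.phaseCorrelate(A,B,cv2.createHanningWindow(A.shape[::-1],cv2.CV_32F)))
cv2.imwrite("pics/e_side.png",b);cv2.imwrite("pics/e_top.png",t[0]);f,K,V=cam("wrist");cv2.imwrite("pics/e_w.png",f)
np.savez("we.npz",f=f,K=K,V=V)
E
python3 go.py
```

```text
time: 12.08
tool_pos: [660.3, 79.2, 69.8]
tcp_rot: [3.094, 1.569, 0.196]
contact_force: [-4.4, 1.5, 11.7]
grip_width: 0.3
time: 13.22
tool_pos: [456.8, 30.3, 166.6]
tcp_rot: [-0.282, 1.561, 3.103]
contact_force: [0.7, 0.2, 0.4]
grip_width: 0.7
[218.   146.37] [328.36 169.14] [660.1  79.5  72.9]
rightcorner ((-0.16794006082104573, 0.2133866057217162), 0.9976675256093344)
frontknobs ((-0.00869706757389821, 0.20973344746140654), 0.857840821146965)
wedge ((0.5581545319606285, 0.1834132313040726), 0.968645989453351)
t 13.3667 tcp [466.8  30.4 168.9] F [1.  0.  0.2] tool z yaw+pi 0.2433 downerr [ 0.0029 -0.0001]
```

```bash
sleep 1
```

```text
(no output)
```

View pics/e_w.png

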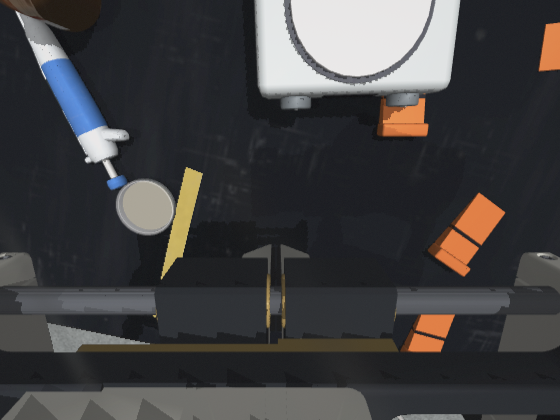

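View pics/e_side.png

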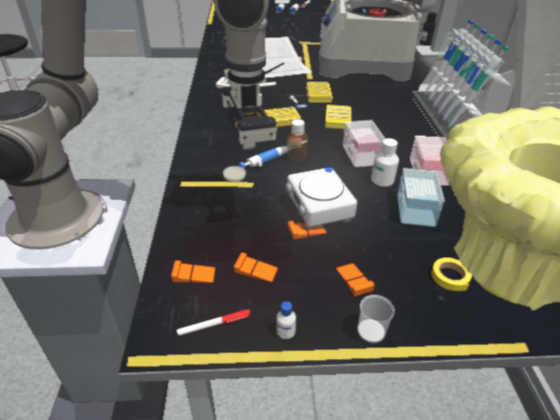

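View pics/e_top.png

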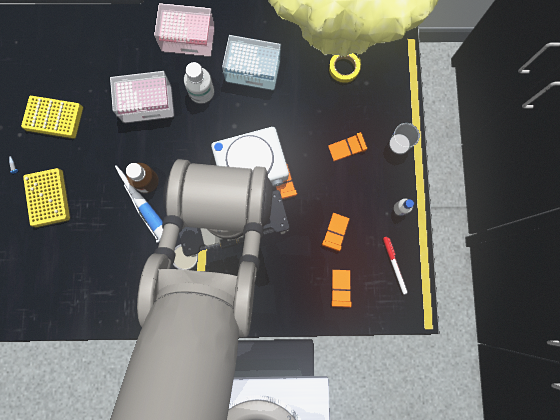

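Run:
```python
from h import *
a=np.load("sp.npy");b=cv2.imread("pics/e_side.png")
for nm,(x0,x1,y0,y1) in dict(whitebottle=(370,400,138,190),wedge2=(230,280,248,285),wedge3=(332,376,260,298),bluebox=(395,445,168,225),lowedge=(315,352,195,226),backcorner=(342,362,190,225),wedgetip=(308,330,220,240),wedgeheel=(285,300,218,242)).items():
    A,B=[cv2.cvtColor(i[y0:y1,x0:x1],cv2.COLOR_BGR2GRAY).astype(np.float32) for i in(a,b)]
    (dx,dy),r=cv2.phaseCorrelate(A,B,cv2.createHanningWindow(A.shape[::-1],cv2.CV_32F));print(nm,round(dx,2),round(dy,2),round(r,3))
cv2.imwrite("pics/cmp.png",np.hstack([cv2.resize(i[170:245,280:365],None,fx=4.6,fy=6,interpolation=cv2.INTER_CUBIC) for i in(a,b)]))
```

```text
whitebottle 0.05 0.04 0.956
wedge2 -0.03 0.08 0.912
wedge3 0.67 0.01 0.918
bluebox -0.06 -0.1 0.986
lowedge -0.0 0.04 0.891
backcorner 0.08 0.03 0.966
wedgetip -0.17 -0.22 1.018
wedgeheel 0.4 -0.31 0.955
```

```bash
sleep 1
```

```text
(no output)
```

View pics/cmp.png

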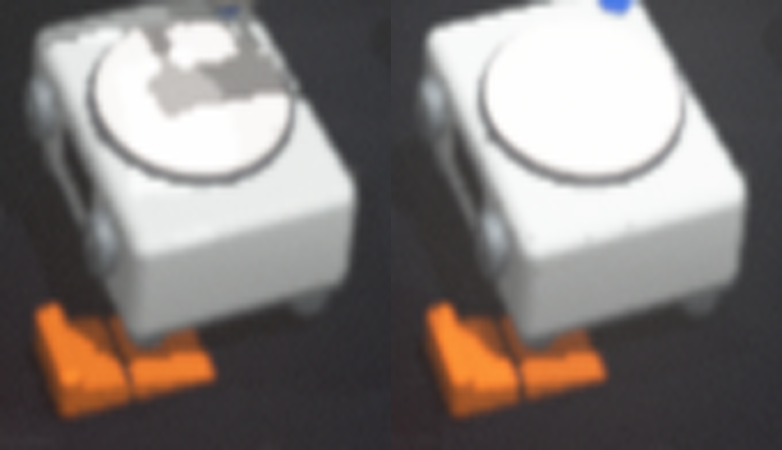

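```bash
python3 -c "
from plant import bot
print(bot.close_job())"
```

```text
the job is handed in; nothing more can be done
None
```

I pushed the orange wedge farthest to the robot's left under the short foot with the closed fingertips. I then backed off, pressed the blue spot with about 12 N, lifted clear and handed in the job at about 13.4 s.

**Last checks:**
- **Wedge position:** the estimates put the tip 29 to 32 mm past the short foot's centre, most likely about 30. The black line lies at the casing's front edge, and the wedge sits about 5 mm to the right of the foot's centre line. The target was 29 mm, within 25 to 33.
- **Rocking:** I could see no movement between pressed and released. The casing edges shifted less than 0.1 px in the side view. The spot measured 72.9 mm high both before and after the press, against 77.8 mm at the start.
- **Stirrer position:** the short foot came out at the same place as at the start, to within about 1 mm.
- **Bystanders:** the bottles, dish and beaker look unmoved in the final side and top pictures. The robot was touching nothing when I handed in.

**Where the checks disagreed:**
- **Spot height:** the cameras read the spot about 1 mm higher than the stated 71.5 mm, while the fingers met it at about 70.4 mm. The camera reading is within its 2 mm calibration; I put the finger reading down to a small error in the arm's own height reading. A lean of up to about 1 mm at the spot is therefore not ruled out by height alone, though the press showed no rocking.
- **Picture shifts:** two coarser comparison areas in the pressed and released pictures showed 0.2 to 0.6 px. A look-alike wedge nothing had touched showed as much, so I put it down to changing shadows.

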